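# Tighten the ratchet clamp on the metal module until it clicks

## Robot

A 6-joint arm with a two-finger parallel gripper is mounted at the origin on the work surface. World frame = base frame: x ahead of the robot, y to its left, z up, the work surface at z = 0. Lengths are in m, angles in rad, forces in N, time in s.
With the tool pointing down it reaches from about 0.35 to 0.775 m from the base axis. Payload 5.5 kg.
Tool frame: the origin (TCP) lies at the very end of the fingers, on their centre line; the grasp point (between the pads) lies 19 mm behind it; z points along the fingers, y is the line along which they close (so a half turn about z gives the same grasp; the last joint's range is limited). The gripper opens to 85 mm and grips with 20 to 120 N. Pads are 22 mm wide; open, the fingers measure 114 mm over their backs; the gripper's body (76 mm by 85 mm) begins 54 mm behind the grasp point. The pads swing forward as they close: fully open they stand 13 mm farther back than shut.
Start: joints at [1.157, 0.313, 0.046, 1.304, 0, 1.431], TCP at [0.155, 0.554, 0.231] pointing down, gripper open.
Joint ranges: [-2.76, 2.76], [-0.86, 1.69], [-1.03, 1.26], [-2.2, 2.34], [-1.47, 1.5], [-3.14, 3.14]. Speed limits (rad/s): [2.57, 2.57, 3.14, 3.14, 3.14, 3.14].

## Interface

Orientations are given as a unit quaternion [w, x, y, z].
In Python, from workcell import env gives the robot as it stands. The module is installed in compiled form; this text tells all that it offers.
- The arm moves only by the tool jog_arm, never from a script. Its arguments are lists of equal length, an entry for each row: "gripper": the opening, from 0 (shut) to 1 (fully open); "offset": the shift along the world's x, y, z in cm, a list of three; "twist": the turn about the world's z in degrees. In form: {"gripper": [gripper, ...], "offset": [[dx, dy, dz], ...], "twist": [twist, ...]}. A call has exactly 8 rows; each row is the pose to reach, as a shift and turn from the pose commanded when the call began; what a row does not reach only later rows make up. A row lasts 1/8 s, in which the tool goes at most 62.5 mm and 10.7 degrees, less where a joint would pass 70% of its speed; a pose out of reach is approached as far as the arm can. A call with a gripper value outside its range is refused whole. The fingers move at their own pace and stop on an object; "squeeze" is the grip in N (left out, the last holds). Time passes only in rows, so rows that repeat a pose let the fingers close, or fill a call up. It gives the time, the measured TCP pose, the force, the opening and the grip force at its end, in the units of the state.
- env.get_state(): the state, without advancing time (a new reading comes with each control period).
- env.read_camera(name): name is "side" or "top" or "wrist"; returns a dict with "image" (384x512x3 uint8, red, green, blue), "z_map" (384x512 float32, m along the optical axis (not along the pixel's ray), 0 where there is no reading), "fovy" (degrees; the focal length in pixels is half the picture's height over the tangent of half this angle, whatever the lens; pixels are square), "cx", "cy" (the principal point, pixels), "cam_to_world" (4x4, takes a point from camera to world coordinates). Camera axes: x right, y up, looking along -z (the intrinsics and any distortion apply to the point x, -y, -z); pixel columns grow to the right and rows downward; lengths in m; the calibration is good to about 2 mm. A picture is of the moment at which its call begins.
- env.hand_in(): hands the job in; it is judged then, once.
The state is a dict: "clock": time; "joint_pos": joint angles; "qvel": joint speeds; "tau": joint torques, N m; "tcp_pos": TCP position; "orientation": TCP orientation; "wrist_force": force on the tool from outside, world axes, zero at the start; "ft_torque": the same for the moment, N m; "finger_gap": finger opening in m; "grip_force": force on a finger pad.
Only numpy, scipy, OpenCV 4.12 (cv2) and the standard library are available. Lean on these libraries where they do the work, as an engineer would, in place of code of your own. Each camera call takes 0.05 s, during which the arm holds its last target. There are 200 camera calls.

## Task

Two green screw clamps stand on the electronics bench. Take the knob of the one that holds the metal module, turn it clockwise until its ratchet slips and clicks, stop after one or two clicks, and let go; leave the empty clamp alone.

Things in the scene. Friction and masses are not known exactly. Their poses are not given: they have to be found in the camera images.
- knob_grip (a point): Grip point of the loaded clamp's knob, on its vertical screw axis, 143 mm above the bench. It is an upright metal bar 42 mm long, 14 mm thick, top 13 mm above this point, on a black toothed skirt, 44 mm across, whose top lies 21 mm below it. x runs along the bar (both ways alike), y across, z up. It turns in place, not rising or sinking, over an aluminium module 60 x 44 x 30 mm.
- screw (a joint): Turn of the loaded clamp's steel screw in rad, growing clockwise seen from above. It starts slack, anywhere from 0 to 0.35, turns easily (0.02 N m) with the knob, and is tight on the module, a hard stop, at 0.70: then the knob's bar has just come parallel to the green arm that carries the screw (34 mm wide, top 102 mm above the bench).
- ratchet (a joint): Slip of the knob on the screw in rad, growing clockwise seen from above; 0 while the screw is slack. Once that is tight the knob slips at 0.10 N m, with a click (about 0.14 N m, then a fall) each 0.35 rad (20 degrees): it passes the first at 0.17, the second at 0.52, the third at 0.87. Turned back, it takes the screw along and loosens it.
- spare_clamp: The empty clamp, to be left alone: the same green casting (base 80 x 125 x 14 mm, column on one side, arm from it to the screw) with no module, its knob raised: bar's top 182 mm above the bench. Origin on the bench under its screw axis; the arm runs from there along +y to the column, its far face 77 mm away.

How it is judged:
By the outcome, as a careful person would: the job done as asked, in the order asked, and still so for the second after the job is handed in, with the robot touching nothing.
It also fails if it takes over 35 s, if anything falls off the work surface, if the arm or the gripper's body presses on something with over 40 N, if the wrist force passes 120 N, or if a joint passes its speed limit or range.

## Working session

There is one attempt and no reset: what is moved stays moved. The work goes in short steps, Python scripts to look and compute and a tool call to move; the robot and the scene stay as the last step left them, time stands still between calls to the robot, and variables do not carry over. Pictures are saved under pics/ and viewed, at most 10 in all, crops included, and the job is handed in when it is done.

Besides the shell and the picture viewer there is one more tool, called as a command line: name --pt "numbers of a row" for each row, then --argument value for the rest. jog_arm: Moves the arm, as the interface text tells. Its arguments: {"type":"object","properties":{"gripper":{"type":"array"},"offset":{"type":"array"},"twist":{"type":"array"},"squeeze":{"type":"number"}},"required":["gripper","offset","twist"]}

```bash
mkdir -p pics; cat > h.py <<'E'
import numpy as np, cv2
from workcell import env
def cam(n):
    c=env.read_camera(n); c['f']=c['image'].shape[0]/2/np.tan(np.radians(c['fovy'])/2); return c
def pts(c):
    z=c['z_map']; v,u=np.mgrid[:384,:512]
    P=np.stack([(u-c['cx'])*z/c['f'],-(v-c['cy'])*z/c['f'],-z,np.ones_like(z)],-1)
    return (P@np.array(c['cam_to_world']).T)[...,:3]
def ray(c,u,v,h):
    T=np.array(c['cam_to_world']); d=T[:3,:3]@np.array([(u-c['cx'])/c['f'],-(v-c['cy'])/c['f'],-1]); o=T[:3,3]
    return o+d*(h-o[2])/d[2]
E
python3 - <<'E'
from h import *
s=env.get_state();print({k:np.round(v,3) for k,v in s.items()})
ims=[]
for n in ['top','side']:
    c=cam(n);ims.append(c['image']);print(n,c['fovy'],c['cx'],c['cy'],{k:v for k,v in c.items() if k not in('image','z_map')}.keys(),np.round(c['cam_to_world'],3).tolist())
    np.savez(n+'.npz',**{k:v for k,v in c.items()})
    cv2.imwrite(f'pics/{n}0.png',c['image'][...,::-1])
E
```

```text
{'clock': np.float64(0.0), 'joint_pos': array([ 1.157,  0.314,  0.045,  1.304, -0.   ,  1.431]), 'qvel': array([ 0.002,  0.001,  0.   , -0.001, -0.001, -0.   ]), 'tau': array([-1.0000e-03, -4.8062e+01,  2.9853e+01,  2.0000e-02, -0.0000e+00,
       -0.0000e+00]), 'tcp_pos': array([0.155, 0.553, 0.23 ]), 'orientation': array([-0.   ,  0.136,  0.991, -0.001]), 'wrist_force': array([ 0.867, -0.457, -0.075]), 'ft_torque': array([-0.005,  0.039, -0.016]), 'grip_force': np.float64(0.0), 'finger_gap': np.float64(0.086)}
top 51.11450271394489 258.431977335972 198.9662412459354 dict_keys(['fovy', 'cx', 'cy', 'cam_to_world', 'f']) [[0.025, 0.991, -0.135, 0.454], [-1.0, 0.023, -0.013, 0.03], [-0.01, 0.135, 0.991, 0.853], [0.0, 0.0, 0.0, 1.0]]
side 48.44300672561828 263.2194390826805 194.04827135431634 dict_keys(['fovy', 'cx', 'cy', 'cam_to_world', 'f']) [[-0.708, 0.403, -0.58, 0.104], [-0.706, -0.43, 0.563, 0.454], [-0.023, 0.808, 0.589, 0.575], [0.0, 0.0, 0.0, 1.0]]
```

View pics/top0.png

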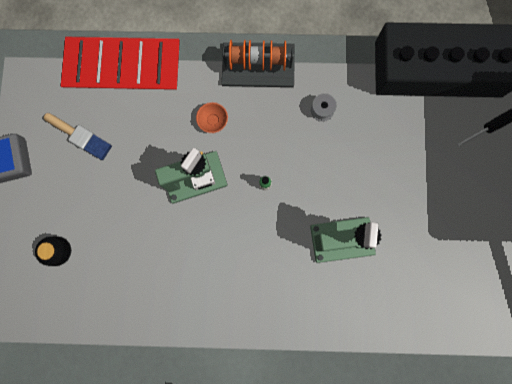

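View pics/side0.png

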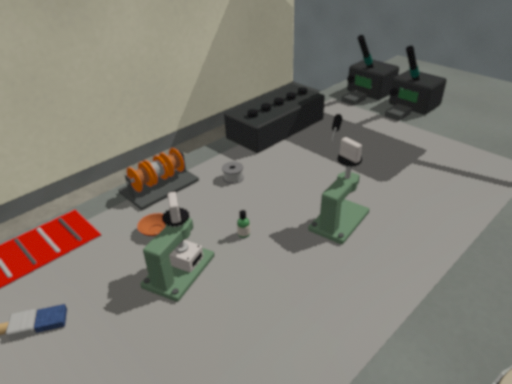

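The top view shows the loaded clamp, with the module at about (203,181), its bar at (193,160) and its column to the left. The spare is at (370,235). Next I measure the bar and arm of the loaded clamp.

```bash
cat > m.py <<'E'
from h import *
def bar(c,lo,hi,zlo=.148,zhi=.165):
    P=pts(c); m=(P[...,2]>zlo)&(P[...,2]<zhi)&(P[...,0]>lo[0])&(P[...,0]<hi[0])&(P[...,1]>lo[1])&(P[...,1]<hi[1])&(c['z_map']>0)
    q=P[m]; r=cv2.minAreaRect((q[:,:2]*1000).astype(np.float32))
    b=cv2.boxPoints(r); e=[b[1]-b[0],b[2]-b[1]]; e=max(e,key=np.linalg.norm)
    return len(q),np.round(r[0],1),np.round(r[1],1),np.degrees(np.arctan2(e[1],e[0]))%180,np.median(q[:,2])
E
python3 - <<'E'
from m import *
for n in ['top','side']:
    c=dict(np.load(n+'.npz'))
    g=ray(c,193,160,.156) if n=='top' else g
    print(n,g); lo=g[:2]-.045;hi=g[:2]+.045
    print(bar(c,lo,hi))
    P=pts(c);im=cv2.cvtColor(c['image'],cv2.COLOR_RGB2HSV)
    near=(np.hypot(P[...,0]-g[0],P[...,1]-g[1])<.14)&(im[...,0]>45)&(im[...,0]<85)&(im[...,1]>60)
    for a,b_ in[(.092,.11),(.008,.02)]:
        q=P[near&(P[...,2]>a)&(P[...,2]<b_)]
        r=cv2.minAreaRect((q[:,:2]*1000).astype(np.float32));print(len(q),r, np.median(q[:,2]))
    w=P[(np.hypot(P[...,0]-g[0],P[...,1]-g[1])<.06)&(P[...,2]>.03)]
    print(np.histogram(w[:,2],bins=np.arange(.03,.18,.01)))
    if n=='top':
        # spare
        for uv in [(372,235)]:
            h=ray(c,*uv,.182);print('spare',h,bar(c,h[:2]-.05,h[:2]+.05,.17,.2))
E
```

```text
top [0.61546863 0.15701535 0.156     ]
(197, array([619.4, 163.5]), array([13.9, 42.1]), np.float32(149.46144), np.float64(0.1556134499859272))
96 ((608.006103515625, 187.0678253173828), (33.61848831176758, 98.56497192382812), 17.372541427612305) 0.10136187937094554
103 ((610.5488891601562, 179.65365600585938), (74.42423248291016, 121.87281799316406), 20.547624588012695) 0.013817471118484415
(array([ 56, 220,   6,   3,   4,  44,  83, 321,  26, 202,  33,  36, 192,
         0]), array([0.03, 0.04, 0.05, 0.06, 0.07, 0.08, 0.09, 0.1 , 0.11, 0.12, 0.13,
       0.14, 0.15, 0.16, 0.17]))
spare [ 0.48881674 -0.15160522  0.182     ] (243, array([ 490.6, -153.7]), array([15.2, 41.3]), np.float32(173.94652), np.float64(0.18188038712188992))
side [0.61546863 0.15701535 0.156     ]
(151, array([615.7, 166.7]), array([13.8, 41.2]), np.float32(148.79526), np.float64(0.15538134702092826))
1 ((590.7017211914062, 237.35772705078125), (0.0, 0.0), 0.0) 0.09383844420895843
0 ((0.0, 0.0), (0.0, 0.0), 0.0) nan
(array([158, 362,  47,   7,  14, 115, 139, 389,  76, 256,  43,  48, 140,
         0]), array([0.03, 0.04, 0.05, 0.06, 0.07, 0.08, 0.09, 0.1 , 0.11, 0.12, 0.13,
       0.14, 0.15, 0.16, 0.17]))
  return _methods._mean(a, axis=axis, dtype=dtype,
  ret = ret.dtype.type(ret / rcount)
```

jog_arm --gripper '[1,1,1,1,1,1,1,1]' --pt "2 -1.7 1" --pt "5 -4.2 2" --pt "9 -7.5 2" --pt "13 -10.9 2" --pt "17 -14.2 2" --pt "21 -17.6 2" --pt "25 -21 2" --pt "29 -24.3 2" --twist '[0,0,-3,-6,-9,-12,-15,-15]'

```text
clock: 1.1
tcp_pos: [0.4464, 0.3092, 0.251]
orientation: [-0.0, 0.265, 0.964, -0.0]
wrist_force: [0.6, 0.7, 1.2]
finger_gap: 0.0854
grip_force: 0.0
```

jog_arm --gripper '[1,1,1,1,1,1,1,1]' --pt "4 -3.4 0" --pt "8 -6.7 0" --pt "12 -10 0" --pt "15 -12.5 0" --pt "17.3 -14.5 0" --pt "17.3 -14.5 0" --pt "17.3 -14.5 0" --pt "17.3 -14.5 0" --twist '[0,0,0,0,0,0,0,0]'

```text
clock: 2.1
tcp_pos: [0.6176, 0.1665, 0.2514]
orientation: [-0.0, 0.264, 0.965, 0.0]
wrist_force: [-0.1, -0.6, 0.6]
finger_gap: 0.0854
grip_force: 0.0
```

```bash
python3 - <<'E'
from m import *
c=cam('wrist');cv2.imwrite('pics/w1.png',c['image'][...,::-1])
s=env.get_state();print(s['clock'],s['tcp_pos'],s['orientation'],s['joint_pos'])
print(2*np.degrees(np.arctan2(s['orientation'][2],s['orientation'][1]))-90)
g=np.array([.618,.165])
print(bar(c,g-.045,g+.045))
print(bar(c,g-.07,g+.07,.118,.126))
E
```

```text
2.15 [0.6177106  0.16657172 0.25158304] [-2.75383932e-05  2.63921086e-01  9.64544271e-01  9.32327679e-05] [1.37931347e-01 4.41584422e-01 2.83208033e-01 1.41239709e+00
 1.93081831e-04 6.72101705e-01]
59.394293024762334
(618, array([617.8, 164.9]), array([13.9, 41.2]), np.float32(149.66663), np.float64(0.1555725788609002))
(856, array([617. , 164.9]), array([45.7, 45.2]), np.float32(61.568825), np.float64(0.12171512305426077))
```

View pics/w1.png

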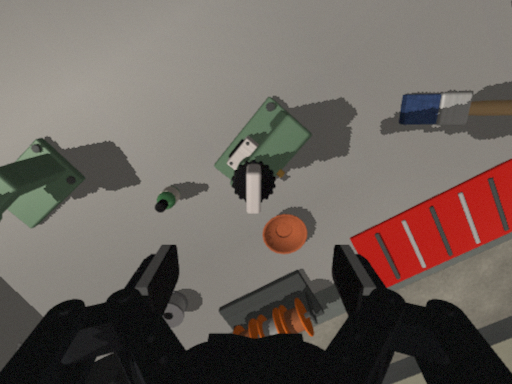

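The wrist view shows the bar at about (254,188), upright and centred between the fingers. The arm and base run to the upper right, roughly 40° clockwise from the bar, as expected.

```bash
python3 - <<'E'
from m import *
c=cam('wrist');P=pts(c);im=cv2.cvtColor(c['image'],cv2.COLOR_RGB2HSV)
near=(np.hypot(P[...,0]-.618,P[...,1]-.165)<.14)&(im[...,0]>45)&(im[...,0]<90)&(im[...,1]>50)
for a,b_ in[(.097,.106),(.009,.02)]:
    q=P[near&(P[...,2]>a)&(P[...,2]<b_)]
    print(len(q),cv2.minAreaRect((q[:,:2]*1000).astype(np.float32)))
E
```

```text
1499 ((608.0885620117188, 189.83163452148438), (35.48143005371094, 99.27409362792969), 16.487573623657227)
1017 ((611.489990234375, 181.04904174804688), (77.73204803466797, 122.75460052490234), 19.21584701538086)
```

jog_arm --gripper '[1,1,1,1,1,1,1,1]' --pt "0 -0.1 -2" --pt "0 -0.1 -5" --pt "0 -0.1 -8" --pt "0 -0.1 -10" --pt "0 -0.1 -11.5" --pt "0 -0.1 -12.5" --pt "0 -0.1 -12.5" --pt "0 -0.1 -12.5" --twist '[0,0,0,0,0,0,0,0]'

```text
clock: 3.2
tcp_pos: [0.6191, 0.1647, 0.1272]
orientation: [0.001, 0.265, 0.964, 0.0]
wrist_force: [-0.1, 0.4, -0.5]
finger_gap: 0.0856
grip_force: 0.0
```

jog_arm --gripper '[0.5,0.3,0,0,0,0,0,0]' --pt "0 0 0" --pt "0 0 0" --pt "0 0 0" --pt "0 0 0" --pt "0 0 0" --pt "0 0 0" --pt "0 0 0" --pt "0 0 0" --twist '[0,0,0,0,0,0,0,0]' --squeeze 40

```text
clock: 4.2
tcp_pos: [0.6184, 0.1642, 0.1265]
orientation: [0.0, 0.265, 0.964, -0.0]
wrist_force: [-3.0, -4.3, 5.6]
finger_gap: 0.0134
grip_force: 43.7
```

```bash
python3 - <<'E'
from m import *
c=cam('side');cv2.imwrite('pics/s1.png',cv2.resize(c['image'][130:330,80:330,::-1],None,fx=2.5,fy=2.5))
s=env.get_state();print({k:np.round(s[k],3) for k in s})
E
```

```text
{'clock': np.float64(4.25), 'joint_pos': array([ 1.340e-01,  4.830e-01,  4.100e-02,  1.129e+00, -1.000e-03,
        6.700e-01]), 'qvel': array([ 0.001,  0.   ,  0.   ,  0.001,  0.002, -0.001]), 'tau': array([ 2.0760e+00, -5.3265e+01,  2.8719e+01, -1.5490e+00,  1.1040e+00,
        1.5000e-02]), 'tcp_pos': array([0.618, 0.164, 0.127]), 'orientation': array([ 0.   ,  0.265,  0.964, -0.   ]), 'wrist_force': array([-3.724, -5.143,  5.4  ]), 'ft_torque': array([-0.84 ,  0.607,  0.011]), 'grip_force': np.float64(43.735), 'finger_gap': np.float64(0.013)}
```

View pics/s1.png

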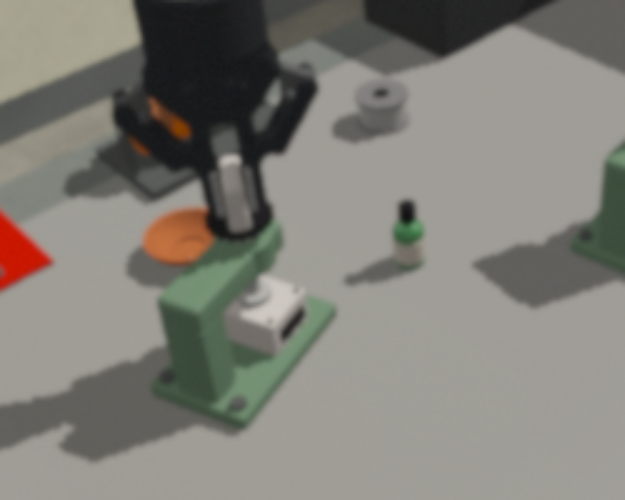

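The fingers hold the bar, with its axis at 149.5° and the arm at about 109°. That puts tight at about 40° and the first click at about 50°.

jog_arm --gripper '[0,0,0,0,0,0,0,0]' --pt "-0.05 -0.1 0" --pt "-0.05 -0.1 0" --pt "-0.05 -0.1 0" --pt "-0.05 -0.1 0" --pt "-0.05 -0.1 0" --pt "-0.05 -0.1 0" --pt "-0.05 -0.1 0" --pt "-0.05 -0.1 0" --twist '[0,-5,-10,-15,-20,-25,-30,-30]'

```text
clock: 5.25
tcp_pos: [0.6182, 0.164, 0.1266]
orientation: [0.0, 0.505, 0.863, 0.001]
wrist_force: [-1.6, -1.4, 5.2]
finger_gap: 0.0135
grip_force: 43.7
```

```bash
cat > st.py <<'E'
from h import *
s=env.get_state();o=s['orientation']
print(s['clock'],s['tcp_pos'],'yaw',(2*np.degrees(np.arctan2(o[2],o[1])))%360,s['wrist_force'],s['ft_torque'],'tau6',s['tau'][5],s['finger_gap'],s['grip_force'])
E
python3 st.py
```

```text
5.25 [0.61824939 0.16403066 0.12655424] yaw 119.37999799903288 [-1.56347841 -1.42315944  5.23219785] [-2.49257183e-01  4.25379284e-01  3.97156879e-04] tau6 0.27761888690292835 0.01348082947235204 43.67398738861084
```

jog_arm --gripper '[0,0,0,0,0,0,0,0]' --pt "0 0 0" --pt "0 0 0" --pt "0 0 0" --pt "0 0 0" --pt "0 0 0" --pt "0 0 0" --pt "0 0 0" --pt "0 0 0" --twist '[-2,-4,-6,-8,-10,-12,-14,-14]'

```text
clock: 6.25
tcp_pos: [0.6183, 0.164, 0.1266]
orientation: [0.0, 0.607, 0.795, 0.0]
wrist_force: [-1.3, 0.1, 5.3]
finger_gap: 0.0133
grip_force: 43.8
```

```bash
python3 st.py
```

```text
6.25 [0.61826733 0.16396215 0.1265596 ] yaw 105.26105590966371 [-1.27800513  0.13660073  5.34946219] [ 0.05716848  0.25203491 -0.01872389] tau6 0.05452261073514819 0.013329576383580835 43.79215121269226
```

jog_arm --gripper '[0,0,0,0,0,0,0,0]' --pt "0 0 0" --pt "0 0 0" --pt "0 0 0" --pt "0 0 0" --pt "0 0 0" --pt "0 0 0" --pt "0 0 0" --pt "0 0 0" --twist '[-1,-2,-3,-4,-4,-4,-4,-4]'

```text
clock: 7.25
tcp_pos: [0.6182, 0.1639, 0.1265]
orientation: [0.0, 0.634, 0.773, 0.0]
wrist_force: [-2.5, 0.2, 5.6]
finger_gap: 0.0133
grip_force: 43.8
```

```bash
python3 st.py
```

```text
7.25 [0.61821593 0.16394732 0.12654225] yaw 101.27573291325112 [-2.52774261  0.20787037  5.6456045 ] [ 0.02006027  0.24824658 -0.06053028] tau6 0.026250884402543306 0.01329472131224369 43.790515065193176
```

jog_arm --gripper '[0,0,0,0,0,0,0,0]' --pt "0 0 0" --pt "0 0 0" --pt "0 0 0" --pt "0 0 0" --pt "0 0 0" --pt "0 0 0" --pt "0 0 0" --pt "0 0 0" --twist '[-1,-2,-3,-4,-5,-5,-5,-5]'

```text
clock: 8.25
tcp_pos: [0.6182, 0.164, 0.1265]
orientation: [0.0, 0.667, 0.745, 0.0]
wrist_force: [-1.7, -0.0, 5.0]
finger_gap: 0.0135
grip_force: 43.8
```

```bash
python3 st.py
```

```text
8.25 [0.61819908 0.16395958 0.12653726] yaw 96.27623370437617 [-1.73119204 -0.03086131  4.98679434] [0.05037796 0.3034162  0.01733472] tau6 -0.011135777458548546 0.013540954241434125 43.797739148139954
```

```bash
cat > av.py <<'E'
from h import *
T=[]
for i in range(12):
    env.read_camera('side'); s=env.get_state(); T.append(np.r_[s['ft_torque'],s['tau'][5]])
T=np.array(T);print(s['clock'],T.mean(0),T.std(0))
E
python3 av.py; python3 - <<'E'
from h import *
c=cam('side');cv2.imwrite('pics/s2.png',cv2.resize(c['image'][150:310,100:300,::-1],None,fx=3,fy=3))
E
```

```text
8.85 [ 0.01115607  0.2948904  -0.00503235 -0.01110236] [3.18014947e-02 4.15349610e-02 2.24295128e-02 9.10512770e-06]
```

View pics/s2.png

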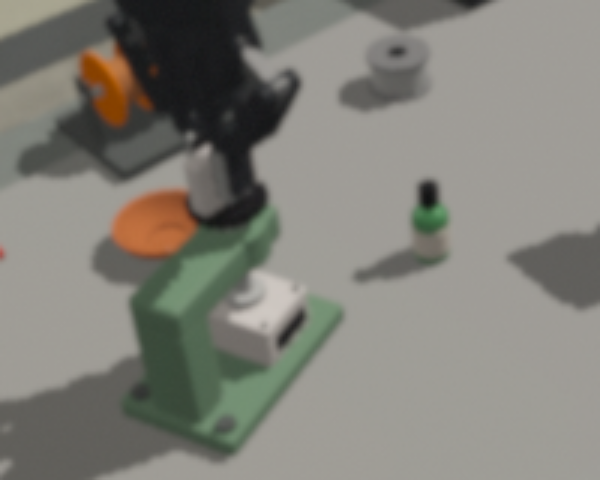

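The bar follows the fingers and sits about 13° past parallel with the arm, so the first click has just been passed. I'll turn 6° more to rest midway between clicks one and two.

jog_arm --gripper '[0,0,0,0,0,0,0,0]' --pt "0 0 0" --pt "0 0 0" --pt "0 0 0" --pt "0 0 0" --pt "0 0 0" --pt "0 0 0" --pt "0 0 0" --pt "0 0 0" --twist '[-1,-2,-3,-4,-5,-6,-6,-6]'

```text
clock: 9.9
tcp_pos: [0.6182, 0.1639, 0.1265]
orientation: [0.0, 0.705, 0.709, 0.0]
wrist_force: [-0.7, 0.1, 5.7]
finger_gap: 0.0137
grip_force: 43.8
```

```bash
python3 st.py; python3 av.py
```

```text
9.9 [0.61818923 0.16393353 0.12652775] yaw 90.27221505325237 [-0.70047749  0.13821731  5.74338092] [-0.00948238  0.24096059 -0.00923234] tau6 -0.017209311481565237 0.013665195669990287 43.8045734167099
10.5 [-0.03223522  0.28477857 -0.03502028 -0.01718831] [3.08828540e-02 2.75102464e-02 2.33706197e-02 6.13301145e-05]
```

jog_arm --gripper '[0.3,0.6,1,1,1,1,1,1]' --pt "0 0 0" --pt "0 0 0" --pt "0 0 0" --pt "0 0 0" --pt "0 0 0" --pt "0 0 0" --pt "0 0 0" --pt "0 0 0" --twist '[0,0,0,0,0,0,0,0]'

```text
clock: 11.5
tcp_pos: [0.618, 0.1636, 0.1264]
orientation: [0.0, 0.705, 0.709, 0.0]
wrist_force: [-0.7, 0.4, 0.1]
finger_gap: 0.0854
grip_force: 0.0
```

jog_arm --gripper '[1,1,1,1,1,1,1,1]' --pt "0 0 1" --pt "0 0 3" --pt "0 0 6" --pt "0 0 9" --pt "0 0 12" --pt "0 0 12.5" --pt "0 0 12.5" --pt "0 0 12.5" --twist '[0,0,0,0,0,0,0,0]'

```text
clock: 12.5
tcp_pos: [0.6173, 0.1635, 0.2497]
orientation: [-0.001, 0.705, 0.709, -0.001]
wrist_force: [0.6, -0.7, 0.1]
finger_gap: 0.0856
grip_force: 0.0
```

```bash
python3 - <<'E'
from m import *
c=cam('wrist');cv2.imwrite('pics/w2.png',c['image'][...,::-1])
g=np.array([.618,.165]);print(bar(c,g-.045,g+.045))
P=pts(c);im=cv2.cvtColor(c['image'],cv2.COLOR_RGB2HSV)
near=(np.hypot(P[...,0]-.618,P[...,1]-.165)<.14)&(im[...,0]>45)&(im[...,0]<90)&(im[...,1]>50)
for a,b_ in[(.097,.106),(.009,.02)]:
    q=P[near&(P[...,2]>a)&(P[...,2]<b_)]
    print(len(q),cv2.minAreaRect((q[:,:2]*1000).astype(np.float32)))
E
python3 st.py
```

```text
(645, array([618.3, 164.4]), array([14. , 41.6]), np.float32(90.77353), np.float64(0.15560589150881957))
1443 ((604.1415405273438, 204.79847717285156), (34.44965362548828, 67.66741180419922), 20.707300186157227)
930 ((612.0839233398438, 181.82952880859375), (77.99102783203125, 121.82929229736328), 19.597991943359375)
12.55 [0.61728755 0.16350265 0.24968306] yaw 90.31228858211882 [-0.69014674  0.26688482 -0.36145207] [-0.04232351  0.01402268 -0.00636354] tau6 1.2621602962781253e-06 0.08573368852797204 0.0
```

View pics/w2.png

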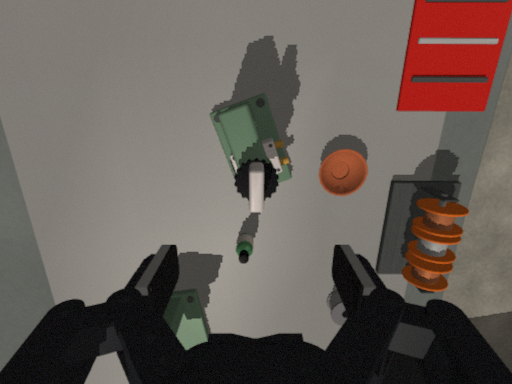

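The knob is free and has stayed put. Its bar at (256,188) reads 90.8°, against about 109.5° to 110° for the arm: a slip of about 19°, which is one click. The clamp has not moved.

```bash
python3 -c "
from workcell import env
print(env.hand_in())"
```

```text
the job is handed in; nothing more can be done
None
```

I turned the loaded clamp's knob clockwise to tight and about 19° further, which puts it past the first click and short of the second (judged from bar angles, since the torque readings showed no clear click), then let go, left the spare clamp alone and handed the job in at about 12.6 s.

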